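Find a spin rotor's heavy side by feel and hold it down

ROBOT

A 7-joint arm with a two-finger parallel gripper is mounted at the origin on the work surface; the furniture and walls round the work are solid. World frame = base frame: x ahead of the robot, y to its left, z up, the work surface at z = 0. Lengths are in m, angles in rad, forces in N, time in s.
With the tool pointing down it reaches from about 0.4 to 0.85 m from the base axis. Payload 10.4 kg.
Tool frame: the origin (TCP) lies midway between the tips of the shut fingers; the grasp point (between the pads) lies 19 mm behind it; y points along the fingers, x is the direction in which the jaws open and shut, and the axes are right-handed (so a half turn about y gives the same grasp; the last joint's range is limited). The gripper opens to 87 mm and grips with 3 to 60 N. Pads are 19 mm wide; open, the fingers measure 117 mm over their backs; the gripper's body (75 mm by 190 mm) begins 51 mm behind the grasp point.
Start: joints at [-1.158, 0.332, -0.065, 1.46, 0.022, 1.35, -0.088], TCP at [0.264, 0.567, 0.223] pointing down, gripper open.
Joint ranges: [-2.6, 2.6], [-0.5, 2.12], [-1.47, 1.34], [0.16, 2.42], [-1.27, 4.41], [0.06, 2.06], [-2.6, 2.6]. Speed limits (rad/s): [2.22, 2.22, 2.79, 2.79, 3.14, 3.14, 3.14].

INTERFACE

Orientations are given as a unit quaternion [x, y, z, w].
In Python, from bench import * gives the robot as it stands.
- The arm moves only by the tool jog_arm, never from a script. Its argument "commands" is a list of rows, each an object with "translation": the shift along the world's x, y, z in mm, a list of three; "twist": the turn about the world's z in rad. A call has 1 to 20 rows; each row shifts and turns the commanded pose from where the row before left it; what a row does not reach is not made up. A row lasts 1/10 s, in which the tool goes at most 50 mm and 8.59 degrees, less where a joint would pass 70% of its speed; a pose out of reach is approached as far as the arm can. A call is refused whole if a number of a shift passes 50 or a number of a turn 0.15, either way. A call with a gripper value outside its range is refused whole. "grip" is the closure, from 0 (fully open) to 1 (shut), set as the call begins (left out, the last holds). The fingers move at their own pace and stop on an object; "grip_force" is the grip in N (left out, the last holds). Time passes only in rows, so rows that do not move let the fingers close. It gives the time, the measured TCP pose, the force and the opening at its end, in the units of the state.
- read_state(): the state, without advancing time (a new reading comes with each control period).
- camera(name): name is "side" or "top"; returns a dict with "img" (480x640x3 uint8, red, green, blue), "fx", "fy", "cx", "cy" (pixels), "cam_to_world" (4x4, takes a point from camera to world coordinates). Camera axes: x right, y down, z forward; pixel columns grow to the right and rows downward; lengths in m; the calibration is good to about 2 mm. A picture is of the moment at which its call begins. There is no depth.
- close_job(): hands the job in, once; it reports no verdict.
The state is a dict: "time": time; "joint_positions": joint angles; "joint_vel": joint speeds; "joint_torque": joint torques, N m; "ee_pos": TCP position; "eef_rot": TCP orientation; "ft_force": force on the tool from outside, world axes, zero at the start; "torque": the same for the moment, N m; "width": finger opening in m.
Only numpy, scipy, OpenCV 4.12 (cv2) and the standard library are available. Lean on these libraries where they do the work, as an engineer would, in place of code of your own. Each camera call takes 0.05 s, during which the arm holds its last target.

TASK

The spin-coater rotor on the tilted balancing stand is heavier on one side, which cannot be seen. Take the crank knob and turn the rotor slowly through at least one full turn, all the same way round, feeling where its weight resists and where it helps; then bring the heavy side to the lowest point of the slope and finish while still gripping the knob and holding the rotor still there. Leave the small things lying round the stand where they are.

Things in the scene. Friction and masses are not known exactly. Their poses are not given: they have to be found in the camera images.
- stand: Aluminium balancing stand fixed to the table; origin on the table. The rotor slopes down towards its front, its own -x; z is up. The spindle leans 0.70 rad (40 degrees) to the front, direction (-0.644, 0, 0.765) in the stand's frame, through the point 110 mm above the origin, on the rotor's underside. A small fixed dark finger at the rim marks the lowest point.
- rotor_center (a point): Centre of the rotor's upper face: aluminium disc, 120 mm across, 22 mm thick, 12 alike small holes, hub cap 34 mm across, 8 mm high. Heavy side: a slug of 0.7 to 1.05 kg hidden in the disc, 38 mm from the spindle, anywhere except within 1.1 rad of the knob. It makes up to 0.16 to 0.25 N m when level with the hub (3.5 to 5.5 N at the knob), none when lowest or highest.
- knob_grip (a point): Centre of the crank knob: black cylinder 25 mm across, 32 mm long, parallel to the spindle and 45 mm from it, on a thin stem. This point is 28 mm above the rotor's upper face, the knob's lower end 12 mm. The knob revolves freely on its stem, so a hand carries it round the circle without turning.
- rotor (a joint): Turn of the rotor, rad: 0 with the knob lowest; grows anticlockwise seen facing the disc (from lowest, the knob first goes to the stand's own -y). No end stops; counts on over several turns. Starts within 0.8 of 0. The bearing rubs with a steady 0.30 N m (6.7 N at the knob) either way, more than the slug's weight, so the rotor stays wherever it is left.
- tape_roll: Bystander: roll of film tape lying flat, 74 mm across, 19 mm high; origin at the centre of its underside.
- hex_key: Bystander: L-shaped hex key lying flat, 92 mm long; origin at the centre of its underside.
- drop_bottle: Bystander: small dropper bottle, 33 mm across, 72 mm high; origin at the centre of its underside.
- optic_post: Bystander: steel post standing upright, 13 mm across, 50 mm high; origin at the centre of its underside.

How it is judged:
On the way:
1. the rotor has been cranked through one full turn in one direction ((value of joint rotor above 5.4 rad or value of joint rotor below -5.4 rad)).
At the end, for the whole second after the job is handed in: The hidden heavy side of the rotor is within 15 degrees (0.27 rad) of the lowest point of the slope, the rotor is still (under 0.1 rad/s), and the fingers still grip its knob (over 1 N) (angle between the y axis of slug and the y axis of bearing, either way round below 0.27 rad and x of heavy_side in the frame of bearing below -0.02 m and contact force between the fingers and rotor above 1 N and velocity of joint rotor between -0.1 and 0.1 rad/s); the arm keeps its last pose, push and grip.
It fails at once if the tape roll is pushed away or tipped (distance of tape_roll from where it was at the start of the episode above 0.03 m or angle between tape_roll's own z axis and vertical above 0.5 rad).
It fails at once if the hex key is pushed away or tipped (distance of hex_key from where it was at the start of the episode above 0.03 m or angle between hex_key's own z axis and vertical above 0.5 rad).
It fails at once if the dropper bottle is pushed away or tipped (distance of drop_bottle from where it was at the start of the episode above 0.03 m or angle between drop_bottle's own z axis and vertical above 0.5 rad).
It fails at once if the optics post is pushed away or tipped (distance of optic_post from where it was at the start of the episode above 0.03 m or angle between optic_post's own z axis and vertical above 0.5 rad).
It also fails if it takes over 66 s, if anything falls off the work surface, if the arm or the gripper's body presses on something with over 40 N, if the wrist force passes 120 N, or if a joint passes its speed limit or range.

## Working session

There is one attempt and no reset: what is moved stays moved. The work goes in short steps, Python scripts to look and compute and a tool call to move; the robot and the scene stay as the last step left them, time stands still between calls to the robot, and variables do not carry over. Pictures are saved under pics/ and viewed, and the job is handed in when it is done.

Besides the shell and the picture viewer there is one more tool, called after "Request:" as name(argument=value, ...) on one line, values as JSON. jog_arm: Moves the arm, as the interface text tells. Its arguments: {"type":"object","properties":{"commands":{"type":"array"},"grip":{"type":"number"},"grip_force":{"type":"number"}},"required":["commands"]}

```bash
ls; mkdir -p pics; python3 - <<'E'
from bench import *
import cv2
s=read_state();print(s)
for n in("side","top"):
    c=camera(n);cv2.imwrite(f"pics/{n}0.png",c["img"][:,:,::-1]);print(n,c["fx"],c["fy"],c["cx"],c["cy"],c["cam_to_world"])
E
```

```text
pics
{'time': 0.0, 'joint_positions': array([-1.15753946,  0.33287223, -0.06468759,  1.46094061,  0.02157066,
        1.34989832, -0.08850396]), 'joint_vel': array([-2.46735415e-04,  2.57811728e-03,  1.38043347e-03, -5.26990984e-04,
        3.25026347e-04, -2.68403782e-05, -1.06807445e-03]), 'joint_torque': array([-1.37921884e-04, -6.23257828e+01,  2.45297811e-02, -3.89891410e+01,
       -6.13774010e-02,  3.99499002e-02,  6.92567028e-05]), 'ee_pos': array([0.2637063 , 0.56621454, 0.22175402]), 'eef_rot': array([ 0.59656055,  0.37965291, -0.38048612, -0.59599454]), 'ft_force': array([-0.58434828,  0.51286685, -0.0150279 ]), 'torque': array([-0.00574652,  0.00197896,  0.04175384]), 'width': 0.08731409011442583}
side 509.23874808131063 509.23874808131063 320.69336294536294 239.85825881446024 [[ 0.37557502 -0.65327178  0.65740351 -0.11448129]
 [-0.92663764 -0.27763453  0.25349902 -0.52727731]
 [ 0.01691416 -0.70438274 -0.70961882  0.71893763]
 [ 0.          0.          0.          1.        ]]
top 504.1286443528316 504.1286443528316 329.054296639803 239.96830992133695 [[ 0.021569   -0.99536094  0.09376233  0.36845215]
 [-0.99975333 -0.02097679  0.0072972  -0.30714891]
 [-0.00529651 -0.0938966  -0.99556787  0.96893691]
 [ 0.          0.          0.          1.        ]]
```

View pics/side0.png

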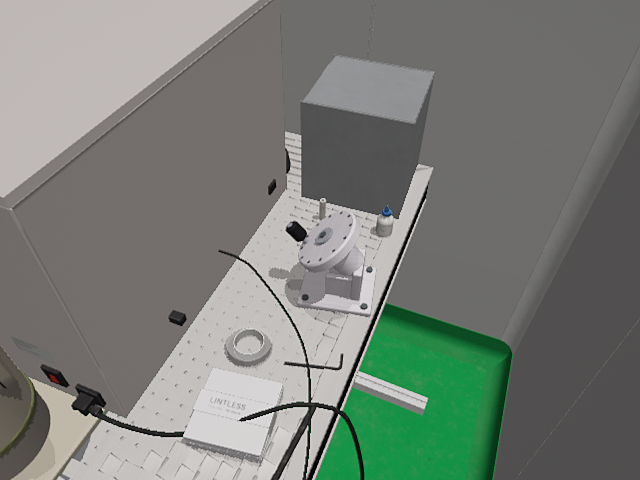

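View pics/top0.png

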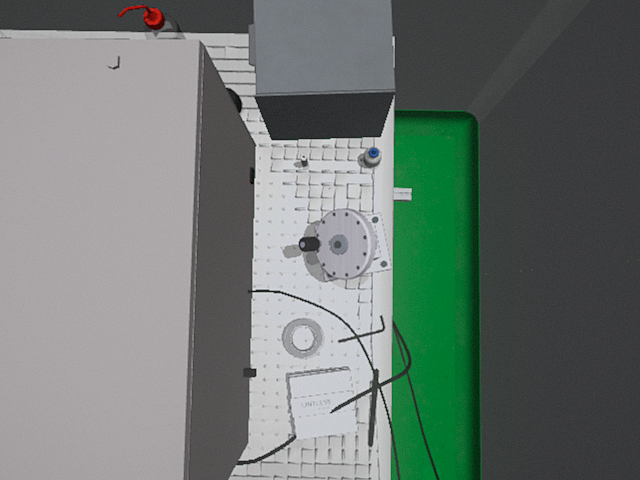

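```bash
cat > h.py <<'E'
from bench import *
import cv2,numpy as np,pickle
from scipy.spatial.transform import Rotation as R
def proj(c,p):
    T=np.linalg.inv(c["cam_to_world"]);q=T[:3,:3]@np.array(p,float)+T[:3,3]
    return c["fx"]*q[0]/q[2]+c["cx"],c["fy"]*q[1]/q[2]+c["cy"],q[2]
def ray(c,u,v):
    M=c["cam_to_world"];d=M[:3,:3]@np.array([(u-c["cx"])/c["fx"],(v-c["cy"])/c["fy"],1]);return M[:3,3],d/np.linalg.norm(d)
def onz(c,u,v,z):
    o,d=ray(c,u,v);return o+d*(z-o[2])/d[2]
def tri(rs):
    A=np.zeros((3,3));b=np.zeros(3)
    for o,d in rs:
        P=np.eye(3)-np.outer(d,d);A+=P;b+=P@o
    p=np.linalg.solve(A,b);return p,[np.linalg.norm((np.eye(3)-np.outer(d,d))@(p-o)) for o,d in rs]
E
python3 - <<'E'
from h import *
np.set_printoptions(precision=4,suppress=True)
cs={n:camera(n) for n in("side","top")}
pickle.dump(cs,open("cams.pkl","wb"))
s=read_state();print(s["time"],R.from_quat(s["eef_rot"]).as_matrix())
for n,c in cs.items():
    print(n,[np.round(proj(c,p),2) for p in([0,0,0],[.264,.567,.22],[.3,0,0],[.3,0,.5])])
c=cs["top"]
for l,u,v in(("wallR near",255,147),("wallR bottom",247,440),("box front corner L",275,138),("box fr R",378,138),("bottle",373,157),("post",304,162),("tape",303,338),("table edge",392,300)):print(l,onz(c,u,v,0))
for l,u,v in (("box top front corner",303,103),("mach top",0,0)):print()
E
cat > crop.py <<'E'
import pickle,cv2
cs=pickle.load(open("cams.pkl","rb"))
cv2.imwrite("pics/s_crop.png",cv2.resize(cs["side"]["img"][190:330,260:420,::-1],(640,560),interpolation=cv2.INTER_CUBIC))
cv2.imwrite("pics/t_crop.png",cv2.resize(cs["top"]["img"][190:300,270:410,::-1],(700,550),interpolation=cv2.INTER_CUBIC))
E
python3 crop.py
```

```text
0.2 [[ 0.4221 -0.0004 -0.9066]
 [ 0.9066 -0.0008  0.4221]
 [-0.0008 -1.      0.    ]]
side [array([ -3.48, 441.85,   0.72]), array([-188.56,  124.38,    0.88]), array([128.91, 289.46,   0.92]), array([15.4 ,  1.39,  0.56])]
top [array([161.49, 483.98,   0.93]), array([-263.39,  345.9 ,    0.74]), array([169.8 , 320.1 ,   0.96]), array([ -4.43, 355.16,   0.46])]
wallR near [ 0.6402 -0.1505 -0.    ]
wallR bottom [ 0.0824 -0.1553  0.    ]
box front corner L [ 0.6591 -0.1893  0.    ]
box fr R [ 0.6632 -0.392   0.    ]
bottle [ 0.6248 -0.3826  0.    ]
post [ 0.6121 -0.2476  0.    ]
tape [ 0.272  -0.2547  0.    ]
table edge [ 0.3472 -0.4226  0.    ]
```

View pics/s_crop.png

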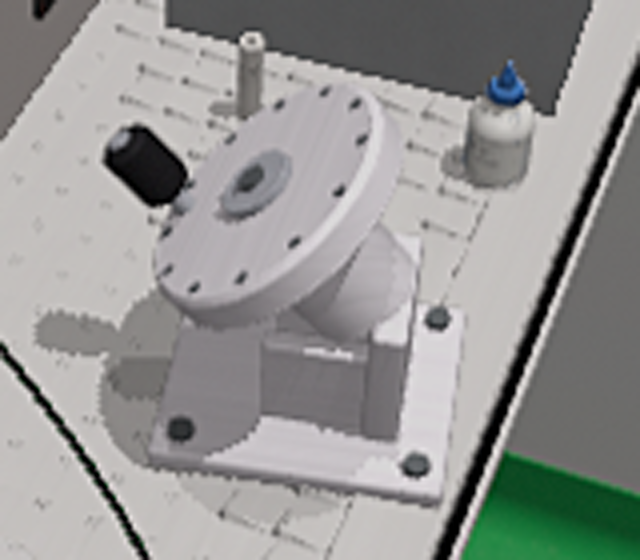

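View pics/t_crop.png

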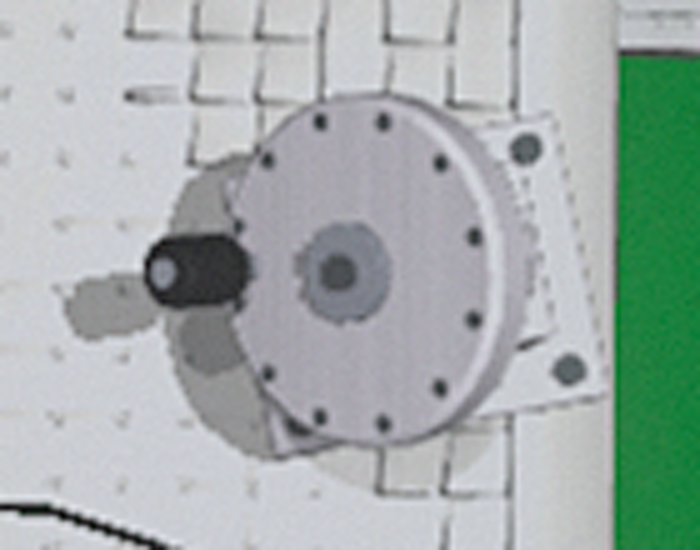

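```bash
python3 - <<'E'
from h import *
np.set_printoptions(precision=4,suppress=True)
cs=pickle.load(open("cams.pkl","rb"));t=cs["top"];s=cs["side"]
print("machine far corner top vs h",[ (h,onz(t,200,40,h)) for h in(.2,.25,.3,.35,.4,.45,.5)])
print("mach near corner side",[ (h,onz(s,14,207,h)) for h in(.2,.25,.3,.35,.4,.45,.5)])
print("mach near foot side",onz(s,100,460,0),onz(s,126,430,0))
print("machine left edge far", [onz(s,0,195,h) for h in(.2,.3,.4)])
print("box: ",tri([ray(t,257,96),ray(s,303,103)]),tri([ray(t,394,92),ray(s,421,122)]))
print("bottle",onz(t,373,155,.07),"post",tri([ray(t,304,157),ray(s,323,201)]))
# features
print("hub cap hole top", tri([ray(t,270+338/5,190+272/5),ray(s,260+250/4,190+178/4)]))
print("knob end", tri([ray(t,270+163/5,190+271/5),ray(s,260+123/4,190+137/4)]))
for l,u,v in(("boltFarR",525,149),("boltNearR",569,369),("bolt nearL",298,424)):print(l,onz(t,270+u/5,190+v/5,.012))
for l,u,v in(("boltFarR",437,318),("boltNearR",415,464),("bolt nearL",180,428)):print(l,onz(s,260+u/4,190+v/4,.012))
E
```

```text
machine far corner top vs h [(0.2, array([ 0.7566, -0.089 ,  0.2   ])), (0.25, array([ 0.7314, -0.1031,  0.25  ])), (0.3, array([ 0.7061, -0.1173,  0.3   ])), (0.35, array([ 0.6809, -0.1315,  0.35  ])), (0.4, array([ 0.6556, -0.1457,  0.4   ])), (0.45, array([ 0.6304, -0.1599,  0.45  ])), (0.5, array([ 0.6052, -0.1741,  0.5   ]))]
mach near corner side [(0.2, array([0.2498, 0.111 , 0.2   ])), (0.25, array([0.2147, 0.0495, 0.25  ])), (0.3, array([ 0.1796, -0.012 ,  0.3   ])), (0.35, array([ 0.1445, -0.0735,  0.35  ])), (0.4, array([ 0.1094, -0.135 ,  0.4   ])), (0.45, array([ 0.0743, -0.1965,  0.45  ])), (0.5, array([ 0.0392, -0.258 ,  0.5   ]))]
mach near foot side [ 0.0349 -0.1507  0.    ] [ 0.0837 -0.1571  0.    ]
machine left edge far [array([0.2627, 0.1519, 0.2   ]), array([0.19 , 0.021, 0.3  ]), array([ 0.1173, -0.1098,  0.4   ])]
box:  (array([ 0.6549, -0.1885,  0.23  ]), [np.float64(0.0006204453616296688), np.float64(0.0006204453616295754)]) (array([ 0.665 , -0.4011,  0.2364]), [np.float64(0.006958615627666925), np.float64(0.0069586156276669284)])
bottle [ 0.61   -0.3771  0.07  ] post (array([ 0.6094, -0.2507,  0.0492]), [np.float64(0.0003478582403151605), np.float64(0.0003478582403150361)])
hub cap hole top (array([ 0.4402, -0.3158,  0.1336]), [np.float64(0.0004697471725999212), np.float64(0.00046974717259989267)])
knob end (array([ 0.4394, -0.2584,  0.1361]), [np.float64(0.0012099482646309126), np.float64(0.0012099482646309363)])
boltFarR [ 0.4992 -0.3872  0.012 ]
boltNearR [ 0.4154 -0.405   0.012 ]
bolt nearL [ 0.3923 -0.3026  0.012 ]
boltFarR [ 0.5039 -0.3867  0.012 ]
boltNearR [ 0.4197 -0.4043  0.012 ]
bolt nearL [ 0.3984 -0.3025  0.012 ]
```

```bash
python3 - <<'E'
from h import *
np.set_printoptions(precision=4,suppress=True)
cs=pickle.load(open("cams.pkl","rb"))
roi={"top":(290,225,325,265),"side":(280,215,312,246)}
rs=[]
for n in("top","side"):
    im=cs[n]["img"];x0,y0,x1,y1=roi[n];m=(im[y0:y1,x0:x1].max(2)<75).astype(np.uint8)
    k,lab,st,ce=cv2.connectedComponentsWithStats(m);i=1+st[1:,4].argmax()
    cnt=max(cv2.findContours((lab==i).astype(np.uint8),0,2)[0],key=cv2.contourArea)
    r=cv2.minAreaRect(cnt);print(n,st[i],ce[i]+[x0,y0],r[0][0]+x0,r[0][1]+y0,r[1:])
    rs.append(ray(cs[n],r[0][0]+x0,r[0][1]+y0))
K,er=tri(rs);print("K",K,er)
az=np.deg2rad(12);f=np.array([-np.sin(az),np.cos(az),0]);z=np.array([0,0,1.])
a=np.sin(.7)*f+np.cos(.7)*z;l=np.cos(.7)*f-np.sin(.7)*z;e=np.array([-np.cos(az),-np.sin(az),0])
H=np.array([.4402,-.3158,.1336])
for hh in(.03,.028,.026):
    d=K-(H-a*(hh-.022));print(d@a,d@l,d@e,np.arctan2(d@e,d@l),np.hypot(d@e,d@l))
E
```

```text
top [  9  12  21  15 224] [309.9152 243.7143] 309.0 244.0 ((14.0, 20.0), 90.0)
side [  6   6  21  21 244] [296.5246 231.5943] 296.5 231.5 ((19.798988342285156, 12.727922439575195), 45.0)
K [ 0.4411 -0.2681  0.1214] [np.float64(0.0009609523167430607), np.float64(0.0009609523167430158)]
0.02859482606146731 0.043380237455246495 -0.010817228561105629 -0.24437475568746284 0.044708583464663366
0.026594826061467326 0.043380237455246495 -0.010817228561105665 -0.24437475568746364 0.04470858346466337
0.024594826061467335 0.04338023745524652 -0.010817228561105646 -0.24437475568746306 0.044708583464663394
```

Request:
jog_arm(commands=[{"translation": [0,0,40],"twist": 0},{"translation": [0,0,40],"twist": 0},{"translation": [0,0,40],"twist": 0},{"translation": [0,0,40],"twist": 0},{"translation": [0,0,40],"twist": 0},{"translation": [0,0,40],"twist": 0},{"translation": [0,0,40],"twist": 0},{"translation": [0,0,20],"twist": 0}], grip=0)

```text
time: 1.0
ee_pos: [0.2637, 0.5664, 0.5261]
eef_rot: [-0.595, -0.381, 0.379, 0.597]
ft_force: [0.9, 0.1, -0.6]
width: 0.0873
```

Request:
jog_arm(commands=[{"translation": [28,-28,0],"twist": -0.05},{"translation": [28,-28,0],"twist": -0.05},{"translation": [28,-28,0],"twist": -0.05},{"translation": [28,-28,0],"twist": -0.05},{"translation": [28,-28,0],"twist": -0.05},{"translation": [28,-28,0],"twist": -0.05},{"translation": [28,-28,0],"twist": -0.05},{"translation": [28,-28,0],"twist": -0.05},{"translation": [10,-40,0],"twist": -0.05},{"translation": [10,-40,0],"twist": -0.05},{"translation": [10,-40,0],"twist": -0.05},{"translation": [10,-40,0],"twist": -0.05},{"translation": [10,-40,0],"twist": -0.05},{"translation": [10,-40,0],"twist": -0.05},{"translation": [0,-40,0],"twist": -0.05},{"translation": [0,-40,0],"twist": -0.05},{"translation": [0,-40,0],"twist": -0.05},{"translation": [0,-40,0],"twist": -0.05},{"translation": [0,-40,0],"twist": -0.025}])

```text
time: 2.9
ee_pos: [0.5475, -0.0989, 0.5226]
eef_rot: [-0.703, -0.074, 0.073, 0.703]
ft_force: [-0.7, -0.1, 0.2]
width: 0.0871
```

Request:
jog_arm(commands=[{"translation": [-21,-33,0],"twist": 0},{"translation": [-21,-33,0],"twist": 0},{"translation": [-21,-34,0],"twist": 0},{"translation": [-22,-34,0],"twist": 0},{"translation": [-22,-33,0],"twist": 0},{"translation": [0,0,-30],"twist": 0},{"translation": [0,0,-40],"twist": 0},{"translation": [0,0,-40],"twist": 0},{"translation": [0,0,-40],"twist": 0},{"translation": [0,0,-40],"twist": 0},{"translation": [0,0,-40],"twist": 0},{"translation": [0,0,0],"twist": 0},{"translation": [0,0,0],"twist": 0}])

```text
time: 4.2
ee_pos: [0.4408, -0.2644, 0.2936]
eef_rot: [-0.703, -0.074, 0.074, 0.703]
ft_force: [0.8, 0.7, 1.0]
width: 0.087
```

```bash
python3 - <<'E'
from h import *
np.set_printoptions(precision=4,suppress=True)
s=read_state();print(s)
for n in("side","top"):
    c=camera(n);cv2.imwrite(f"pics/{n}1.png",c["img"][:,:,::-1])
E
```

```text
{'time': 4.2, 'joint_positions': array([-0.0715,  0.0404,  0.5452,  1.6619, -0.0211,  1.4452,  0.686 ]), 'joint_vel': array([ 0.0005, -0.015 ,  0.0023, -0.0494,  0.0004,  0.0034, -0.0019]), 'joint_torque': array([ -0.1398, -33.0779,   0.7056, -36.5463,  -0.0508,  -0.112 ,
         0.0133]), 'ee_pos': array([ 0.4408, -0.2644,  0.2936]), 'eef_rot': array([-0.7032, -0.0741,  0.0741,  0.7032]), 'ft_force': array([0.827 , 0.6862, 1.0259]), 'torque': array([-0.0483,  0.0419,  0.0259]), 'width': 0.0870356116086046}
```

View pics/side1.png

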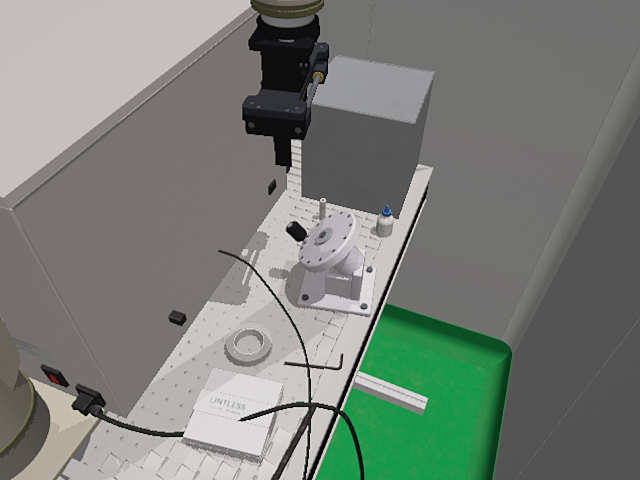

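View pics/top1.png

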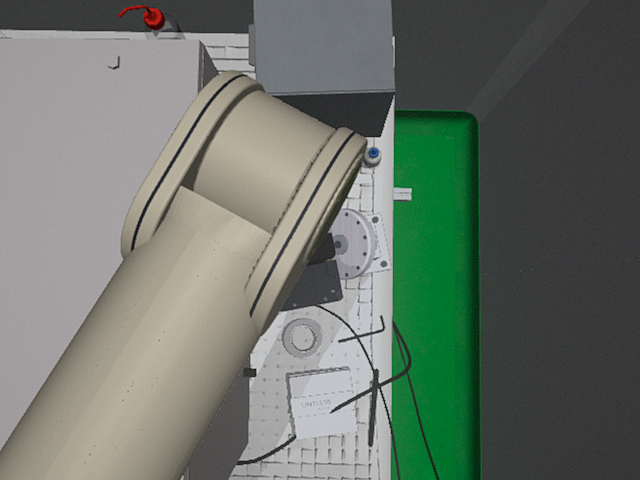

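Request:
jog_arm(commands=[{"translation": [0,-1,-35],"twist": 0},{"translation": [0,0,-35],"twist": 0},{"translation": [0,0,-35],"twist": 0},{"translation": [0,0,-25],"twist": 0},{"translation": [0,0,-10],"twist": 0},{"translation": [0,0,-10],"twist": 0},{"translation": [0,0,0],"twist": 0},{"translation": [0,0,0],"twist": 0}])

```text
time: 5.1
ee_pos: [0.4416, -0.2658, 0.1439]
eef_rot: [0.703, 0.075, -0.074, -0.703]
ft_force: [0.2, -0.2, 1.2]
width: 0.087
```

```bash
python3 - <<'E'
from h import *
np.set_printoptions(precision=4,suppress=True)
s=read_state();print(s["joint_positions"],s["ft_force"])
for n in("side",):
    c=camera(n);cv2.imwrite(f"pics/{n}2.png",cv2.resize(c["img"][100:340,200:440,::-1],(600,600)))
E
```

```text
[-0.0452  0.1553  0.5471  1.8768 -0.0894  1.1317  0.7444] [ 0.1742 -0.1898  1.2206]
```

View pics/side2.png

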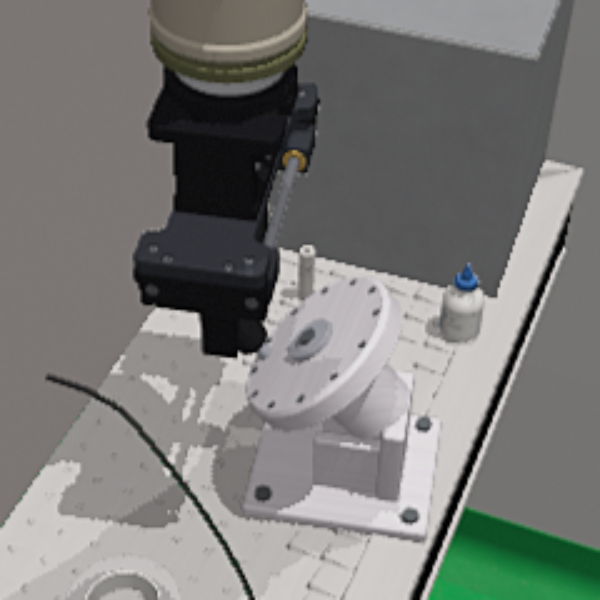

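Request:
jog_arm(commands=[{"translation": [-1,0,-10],"twist": 0},{"translation": [0,0,-10],"twist": 0},{"translation": [0,0,-10],"twist": 0},{"translation": [0,0,-7],"twist": 0},{"translation": [0,0,0],"twist": 0},{"translation": [0,0,0],"twist": 0}])

```text
time: 5.75
ee_pos: [0.4398, -0.2654, 0.1055]
eef_rot: [-0.703, -0.074, 0.074, 0.703]
ft_force: [1.0, -0.2, -1.0]
width: 0.0866
```

```bash
python3 - <<'E'
from h import *
np.set_printoptions(precision=4,suppress=True)
s=read_state();print(s["ee_pos"],s["ft_force"])
for n in("side",):
    c=camera(n);cv2.imwrite(f"pics/{n}3.png",cv2.resize(c["img"][150:310,230:390,::-1],(600,600)))
E
```

```text
[ 0.4398 -0.2654  0.1055] [ 0.9607 -0.2314 -1.0256]
```

View pics/side3.png

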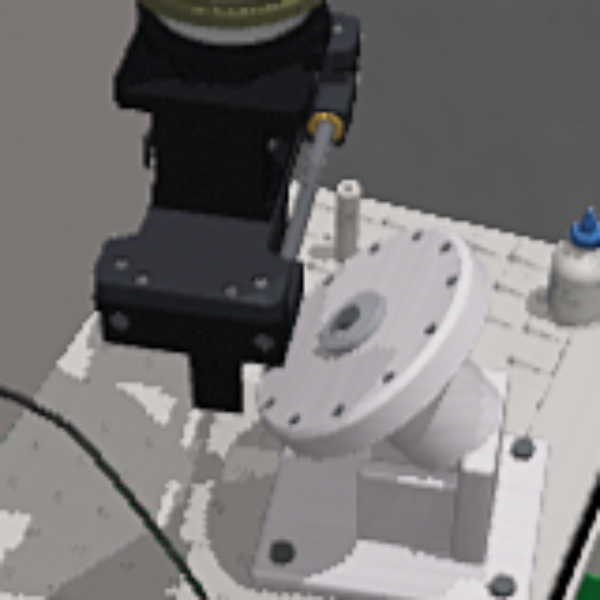

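Request:
jog_arm(commands=[{"translation": [0,0,0],"twist": 0},{"translation": [0,0,0],"twist": 0},{"translation": [0,0,0],"twist": 0},{"translation": [0,0,0],"twist": 0},{"translation": [0,0,0],"twist": 0},{"translation": [0,0,0],"twist": 0},{"translation": [0,0,0],"twist": 0}], grip=1, grip_force=40)

```text
time: 6.5
ee_pos: [0.4398, -0.2654, 0.1056]
eef_rot: [-0.703, -0.074, 0.074, 0.703]
ft_force: [-0.2, -0.6, -0.6]
width: 0.0387
```

```bash
python3 - <<'E'
from h import *
np.set_printoptions(precision=4,suppress=True)
s=read_state();print(s["ee_pos"],s["ft_force"],s["torque"],s["width"])
az=np.deg2rad(12);f=np.array([-np.sin(az),np.cos(az),0]);z=np.array([0,0,1.])
a=np.sin(.7)*f+np.cos(.7)*z;l=np.cos(.7)*f-np.sin(.7)*z;e=np.array([-np.cos(az),-np.sin(az),0])
print("l",l,"e",e,"a",a)
# per-15deg increments
th0=-.244
for sg in (1,-1):
  for k in range(0,25):
    t=th0+sg*k*np.pi/12
    p=45*(l*np.cos(t)+e*np.sin(t));q=45*(l*np.cos(t+sg*np.pi/12)+e*np.sin(t+sg*np.pi/12))
    if sg<0: print(k,round(t,3),np.round(p-45*(l*np.cos(th0)+e*np.sin(th0)),1),np.round((q-p)/6,2))
E
```

```text
[ 0.4398 -0.2654  0.1056] [-0.213  -0.62   -0.6029] [-0.0458  0.0142 -0.0163] 0.0387445012075447
l [-0.159   0.7481 -0.6442] e [-0.9781 -0.2079  0.    ] a [-0.1339  0.6301  0.7648]
0 -0.244 [0. 0. 0.] [ 1.9  -0.16  0.46]
1 -0.506 [11.4 -0.9  2.8] [ 1.72 -0.54  0.75]
2 -0.768 [21.7 -4.2  7.3] [ 1.44 -0.89  0.99]
3 -1.029 [30.3 -9.6 13.2] [ 1.05 -1.18  1.16]
4 -1.291 [ 36.6 -16.6  20.1] [ 0.59 -1.39  1.25]
5 -1.553 [ 40.2 -25.   27.6] [ 0.09 -1.5   1.25]
6 -1.815 [ 40.8 -34.   35.1] [-0.41 -1.51  1.17]
7 -2.077 [ 38.3 -43.1  42.2] [-0.89 -1.42  1.01]
8 -2.338 [ 33.  -51.6  48.3] [-1.3  -1.23  0.79]
9 -2.6 [ 25.1 -59.   53. ] [-1.63 -0.96  0.5 ]
10 -2.862 [ 15.3 -64.7  56. ] [-1.85 -0.62  0.19]
11 -3.124 [  4.2 -68.4  57.1] [-1.94 -0.24 -0.14]
12 -3.386 [ -7.4 -69.9  56.3] [-1.9   0.16 -0.46]
13 -3.647 [-18.8 -68.9  53.5] [-1.72  0.54 -0.75]
14 -3.909 [-29.1 -65.7  49. ] [-1.44  0.89 -0.99]
15 -4.171 [-37.7 -60.3  43.1] [-1.05  1.18 -1.16]
16 -4.433 [-44.  -53.2  36.1] [-0.59  1.39 -1.25]
17 -4.695 [-47.6 -44.9  28.6] [-0.09  1.5  -1.25]
18 -4.956 [-48.1 -35.9  21.1] [ 0.41  1.51 -1.17]
19 -5.218 [-45.7 -26.8  14.1] [ 0.89  1.42 -1.01]
20 -5.48 [-40.3 -18.3   8. ] [ 1.3   1.23 -0.79]
21 -5.742 [-32.5 -10.9   3.3] [ 1.63  0.96 -0.5 ]
22 -6.004 [-22.7  -5.2   0.3] [ 1.85  0.62 -0.19]
23 -6.265 [-11.6  -1.4  -0.9] [1.94 0.24 0.14]
24 -6.527 [-0.  0. -0.] [ 1.9  -0.16  0.46]
```

Request:
jog_arm(commands=[{"translation": [0,0,0],"twist": 0},{"translation": [0,0,0],"twist": 0},{"translation": [0,0,0],"twist": 0},{"translation": [0,0,0],"twist": 0}])

```text
time: 6.9
ee_pos: [0.441, -0.2652, 0.1058]
eef_rot: [0.703, 0.075, -0.074, -0.703]
ft_force: [5.5, -0.4, -2.9]
width: 0.0241
```

Request:
jog_arm(commands=[{"translation": [1.4,-0.1,0.3],"twist": 0},{"translation": [1.4,-0.1,0.3],"twist": 0},{"translation": [1.4,-0.1,0.3],"twist": 0},{"translation": [1.4,-0.1,0.3],"twist": 0},{"translation": [1.4,-0.1,0.4],"twist": 0},{"translation": [1.4,-0.1,0.4],"twist": 0},{"translation": [1.5,-0.1,0.4],"twist": 0},{"translation": [1.5,-0.2,0.4],"twist": 0}])

```text
time: 7.7
ee_pos: [0.4513, -0.2659, 0.1082]
eef_rot: [-0.703, -0.074, 0.074, 0.703]
ft_force: [-1.7, 3.8, -4.2]
width: 0.024
```

```bash
cat > log.py <<'E'
from h import *
import json,sys
np.set_printoptions(precision=2,suppress=True)
az=np.deg2rad(12);f=np.array([-np.sin(az),np.cos(az),0]);z=np.array([0,0,1.])
a=np.sin(.7)*f+np.cos(.7)*z;l=np.cos(.7)*f-np.sin(.7)*z;e=np.array([-np.cos(az),-np.sin(az),0])
C0=np.array([.4413,-.2653,.1058])-.045*(l*np.cos(.244)-e*np.sin(.244))  # circle centre in TCP coords
def log():
    s=read_state();d=s["ee_pos"]-C0;th=np.arctan2(d@e,d@l);F=s["ft_force"]
    t=-l*np.sin(th)+e*np.cos(th);r=l*np.cos(th)+e*np.sin(th)
    print("t%.2f th %.3f r %.1f ax %.1f | F tang %.2f rad %.2f ax %.2f w %.4f"%(s["time"],th,1e3*np.hypot(d@e,d@l),1e3*d@a,F@t,F@r,F@a,s["width"]))
    open("log.txt","a").write(json.dumps([s["time"],*s["ee_pos"],*F])+"\n")
log()
E
python3 log.py
```

```text
t7.70 th -0.473 r 45.0 ax 0.1 | F tang 3.41 rad 4.85 ax -0.60 w 0.0240
```

Request:
jog_arm(commands=[{"translation": [1.3,-0.3,0.5],"twist": 0},{"translation": [1.3,-0.4,0.5],"twist": 0},{"translation": [1.3,-0.4,0.5],"twist": 0},{"translation": [1.3,-0.4,0.6],"twist": 0},{"translation": [1.3,-0.4,0.6],"twist": 0},{"translation": [1.3,-0.4,0.6],"twist": 0},{"translation": [1.3,-0.5,0.6],"twist": 0},{"translation": [1.2,-0.5,0.6],"twist": 0}])

```text
time: 8.5
ee_pos: [0.462, -0.2689, 0.1125]
eef_rot: [-0.703, -0.074, 0.074, 0.703]
ft_force: [0.3, 5.4, -6.4]
width: 0.0241
```

```bash
python3 log.py
```

```text
t8.50 th -0.738 r 45.0 ax 0.1 | F tang 4.38 rad 6.96 ax -1.52 w 0.0241
```

Request:
jog_arm(commands=[{"translation": [1.2,-0.6,0.7],"twist": 0},{"translation": [1.1,-0.6,0.7],"twist": 0},{"translation": [1.1,-0.7,0.7],"twist": 0},{"translation": [1.1,-0.7,0.7],"twist": 0},{"translation": [1.1,-0.7,0.8],"twist": 0},{"translation": [1.0,-0.7,0.8],"twist": 0},{"translation": [1.0,-0.7,0.8],"twist": 0},{"translation": [1.0,-0.7,0.7],"twist": 0}])

```text
time: 9.3
ee_pos: [0.471, -0.2742, 0.1185]
eef_rot: [-0.703, -0.075, 0.074, 0.703]
ft_force: [2.2, 5.5, -8.6]
width: 0.0238
```

```bash
python3 log.py
```

```text
t9.30 th -1.006 r 45.1 ax 0.1 | F tang 6.12 rad 7.83 ax -3.41 w 0.0238
```

Request:
jog_arm(commands=[{"translation": [1.0,-0.8,0.8],"twist": 0},{"translation": [1.0,-0.8,0.8],"twist": 0},{"translation": [0.9,-0.8,0.8],"twist": 0},{"translation": [0.9,-0.8,0.9],"twist": 0},{"translation": [0.9,-0.8,0.9],"twist": 0},{"translation": [0.8,-0.9,0.9],"twist": 0},{"translation": [0.8,-0.9,0.9],"twist": 0},{"translation": [0.8,-0.9,0.9],"twist": 0}])

```text
time: 10.1
ee_pos: [0.4778, -0.2813, 0.1255]
eef_rot: [-0.703, -0.075, 0.074, 0.703]
ft_force: [2.3, 3.8, -6.3]
width: 0.0241
```

```bash
python3 log.py
```

```text
t10.10 th -1.274 r 45.2 ax 0.1 | F tang 5.37 rad 4.77 ax -2.75 w 0.0241
```

Request:
jog_arm(commands=[{"translation": [0.6,-1.0,0.9],"twist": 0},{"translation": [0.6,-1.0,0.9],"twist": 0},{"translation": [0.6,-1.0,0.9],"twist": 0},{"translation": [0.5,-1.0,0.9],"twist": 0},{"translation": [0.4,-1.1,1.0],"twist": 0},{"translation": [0.4,-1.1,1.0],"twist": 0},{"translation": [0.3,-1.1,1.0],"twist": 0},{"translation": [0.3,-1.1,0.9],"twist": 0}])

```text
time: 10.9
ee_pos: [0.4816, -0.2896, 0.1331]
eef_rot: [-0.703, -0.075, 0.074, 0.703]
ft_force: [2.2, 5.2, -7.1]
width: 0.0239
```

```bash
python3 log.py
```

```text
t10.90 th -1.538 r 45.3 ax 0.1 | F tang 8.04 rad 3.48 ax -2.43 w 0.0239
```

Request:
jog_arm(commands=[{"translation": [0.2,-1.1,0.9],"twist": 0},{"translation": [0.2,-1.1,0.9],"twist": 0},{"translation": [0.1,-1.1,0.9],"twist": 0},{"translation": [0.1,-1.1,0.9],"twist": 0},{"translation": [0.1,-1.1,1.0],"twist": 0},{"translation": [0.0,-1.1,1.0],"twist": 0},{"translation": [0.0,-1.2,1.0],"twist": 0},{"translation": [-0.1,-1.2,0.9],"twist": 0}])

```text
time: 11.7
ee_pos: [0.4823, -0.2985, 0.1405]
eef_rot: [-0.703, -0.075, 0.074, 0.703]
ft_force: [3.7, 5.1, -7.4]
width: 0.024
```

```bash
python3 log.py
```

```text
t11.70 th -1.796 r 45.3 ax 0.1 | F tang 8.77 rad 2.77 ax -2.94 w 0.0240
```

Request:
jog_arm(commands=[{"translation": [-0.1,-1.1,0.9],"twist": 0},{"translation": [-0.2,-1.1,0.9],"twist": 0},{"translation": [-0.2,-1.1,0.9],"twist": 0},{"translation": [-0.3,-1.1,0.9],"twist": 0},{"translation": [-0.4,-1.1,0.9],"twist": 0},{"translation": [-0.4,-1.2,0.9],"twist": 0},{"translation": [-0.4,-1.2,0.9],"twist": 0},{"translation": [-0.5,-1.2,0.8],"twist": 0}])

```text
time: 12.5
ee_pos: [0.4801, -0.3076, 0.1476]
eef_rot: [-0.703, -0.075, 0.074, 0.703]
ft_force: [5.2, 4.4, -8.9]
width: 0.0238
```

```bash
python3 log.py
```

```text
t12.50 th -2.055 r 45.3 ax 0.1 | F tang 10.08 rad 1.50 ax -4.73 w 0.0238
```

Request:
jog_arm(commands=[{"translation": [-0.5,-1.1,0.8],"twist": 0},{"translation": [-0.5,-1.1,0.8],"twist": 0},{"translation": [-0.6,-1.1,0.8],"twist": 0},{"translation": [-0.6,-1.1,0.8],"twist": 0},{"translation": [-0.7,-1.1,0.8],"twist": 0},{"translation": [-0.8,-1.0,0.7],"twist": 0},{"translation": [-0.8,-1.0,0.7],"twist": 0},{"translation": [-0.8,-1.0,0.7],"twist": 0}])

```text
time: 13.3
ee_pos: [0.4751, -0.316, 0.1538]
eef_rot: [0.703, 0.075, -0.074, -0.703]
ft_force: [5.6, 3.5, -9.2]
width: 0.024
```

```bash
python3 log.py
```

```text
t13.30 th -2.312 r 45.3 ax 0.2 | F tang 9.87 rad -0.60 ax -5.58 w 0.0240
```

Request:
jog_arm(commands=[{"translation": [-0.9,-1.0,0.7],"twist": 0},{"translation": [-0.9,-1.0,0.6],"twist": 0},{"translation": [-1.0,-0.9,0.6],"twist": 0},{"translation": [-1.0,-0.9,0.6],"twist": 0},{"translation": [-1.0,-0.9,0.6],"twist": 0},{"translation": [-1.0,-0.9,0.6],"twist": 0},{"translation": [-1.0,-0.9,0.5],"twist": 0},{"translation": [-1.1,-0.9,0.5],"twist": 0}])

```text
time: 14.1
ee_pos: [0.4676, -0.3235, 0.1585]
eef_rot: [0.703, 0.076, -0.074, -0.703]
ft_force: [8.3, 3.6, -10.3]
width: 0.0237
```

```bash
python3 log.py
```

```text
t14.10 th -2.569 r 45.2 ax 0.2 | F tang 11.82 rad -1.93 ax -6.73 w 0.0237
```

Request:
jog_arm(commands=[{"translation": [-1.1,-0.8,0.4],"twist": 0},{"translation": [-1.2,-0.8,0.4],"twist": 0},{"translation": [-1.2,-0.7,0.4],"twist": 0},{"translation": [-1.2,-0.7,0.4],"twist": 0},{"translation": [-1.2,-0.7,0.4],"twist": 0},{"translation": [-1.3,-0.7,0.3],"twist": 0},{"translation": [-1.3,-0.7,0.3],"twist": 0},{"translation": [-1.3,-0.6,0.3],"twist": 0}])

```text
time: 14.9
ee_pos: [0.4582, -0.3293, 0.1617]
eef_rot: [0.704, 0.076, -0.073, -0.703]
ft_force: [9.8, 2.7, -9.7]
width: 0.024
```

```bash
python3 log.py
```

```text
t14.90 th -2.824 r 45.2 ax 0.1 | F tang 11.71 rad -3.19 ax -7.02 w 0.0240
```

Request:
jog_arm(commands=[{"translation": [-1.3,-0.6,0.2],"twist": 0},{"translation": [-1.4,-0.5,0.2],"twist": 0},{"translation": [-1.4,-0.5,0.2],"twist": 0},{"translation": [-1.4,-0.5,0.1],"twist": 0},{"translation": [-1.4,-0.4,0.1],"twist": 0},{"translation": [-1.4,-0.4,0.1],"twist": 0},{"translation": [-1.4,-0.4,0.0],"twist": 0},{"translation": [-1.4,-0.4,0.0],"twist": 0}])

```text
time: 15.7
ee_pos: [0.4477, -0.3332, 0.163]
eef_rot: [0.704, 0.076, -0.073, -0.703]
ft_force: [11.0, 3.3, -8.0]
width: 0.0236
```

```bash
python3 log.py
```

```text
t15.70 th -3.075 r 45.1 ax 0.1 | F tang 11.84 rad -5.16 ax -5.52 w 0.0236
```

Request:
jog_arm(commands=[{"translation": [-1.4,-0.3,-0.1],"twist": 0},{"translation": [-1.4,-0.3,-0.1],"twist": 0},{"translation": [-1.5,-0.2,-0.1],"twist": 0},{"translation": [-1.5,-0.2,-0.1],"twist": 0},{"translation": [-1.5,-0.2,-0.1],"twist": 0},{"translation": [-1.5,-0.1,-0.2],"twist": 0},{"translation": [-1.4,-0.1,-0.2],"twist": 0},{"translation": [-1.4,-0.1,-0.2],"twist": 0}])

```text
time: 16.5
ee_pos: [0.4367, -0.335, 0.1625]
eef_rot: [0.704, 0.077, -0.073, -0.702]
ft_force: [11.2, 3.0, -4.2]
width: 0.0243
```

```bash
python3 log.py
```

```text
t16.50 th 2.959 r 45.1 ax 0.1 | F tang 10.83 rad -5.22 ax -2.84 w 0.0243
```

Request:
jog_arm(commands=[{"translation": [-1.5,0.0,-0.3],"twist": 0},{"translation": [-1.4,0.1,-0.3],"twist": 0},{"translation": [-1.4,0.1,-0.3],"twist": 0},{"translation": [-1.4,0.1,-0.3],"twist": 0},{"translation": [-1.4,0.1,-0.4],"twist": 0},{"translation": [-1.4,0.2,-0.4],"twist": 0},{"translation": [-1.4,0.2,-0.4],"twist": 0},{"translation": [-1.4,0.2,-0.4],"twist": 0}])

```text
time: 17.3
ee_pos: [0.4256, -0.3347, 0.1603]
eef_rot: [0.705, 0.077, -0.072, -0.702]
ft_force: [13.1, 1.7, -2.6]
width: 0.0238
```

```bash
python3 log.py
```

```text
t17.30 th 2.708 r 45.0 ax 0.0 | F tang 11.63 rad -6.33 ax -2.62 w 0.0238
```

Request:
jog_arm(commands=[{"translation": [-1.3,0.3,-0.5],"twist": 0},{"translation": [-1.3,0.3,-0.5],"twist": 0},{"translation": [-1.3,0.4,-0.5],"twist": 0},{"translation": [-1.3,0.4,-0.6],"twist": 0},{"translation": [-1.3,0.4,-0.6],"twist": 0},{"translation": [-1.2,0.5,-0.6],"twist": 0},{"translation": [-1.2,0.5,-0.6],"twist": 0},{"translation": [-1.2,0.5,-0.6],"twist": 0}])

```text
time: 18.1
ee_pos: [0.4155, -0.3322, 0.1564]
eef_rot: [0.705, 0.077, -0.072, -0.701]
ft_force: [10.3, -0.8, 1.8]
width: 0.0242
```

```bash
python3 log.py
```

```text
t18.10 th 2.461 r 44.9 ax -0.0 | F tang 9.81 rad -3.59 ax -0.47 w 0.0242
```

Request:
jog_arm(commands=[{"translation": [-1.1,0.6,-0.7],"twist": 0},{"translation": [-1.1,0.6,-0.7],"twist": 0},{"translation": [-1.1,0.6,-0.7],"twist": 0},{"translation": [-1.1,0.7,-0.7],"twist": 0},{"translation": [-1.0,0.7,-0.7],"twist": 0},{"translation": [-1.0,0.7,-0.8],"twist": 0},{"translation": [-0.9,0.7,-0.8],"twist": 0},{"translation": [-0.9,0.8,-0.8],"twist": 0}])

```text
time: 18.9
ee_pos: [0.4067, -0.3277, 0.151]
eef_rot: [0.705, 0.076, -0.072, -0.701]
ft_force: [4.2, -1.2, 9.1]
width: 0.024
```

```bash
python3 log.py
```

```text
t18.90 th 2.208 r 44.7 ax -0.1 | F tang 8.24 rad 1.35 ax 5.70 w 0.0240
```

Request:
jog_arm(commands=[{"translation": [-0.8,0.8,-0.8],"twist": 0},{"translation": [-0.8,0.8,-0.8],"twist": 0},{"translation": [-0.8,0.9,-0.9],"twist": 0},{"translation": [-0.7,0.9,-0.9],"twist": 0},{"translation": [-0.7,0.9,-0.9],"twist": 0},{"translation": [-0.7,0.9,-0.9],"twist": 0},{"translation": [-0.6,0.9,-0.9],"twist": 0},{"translation": [-0.6,1.0,-0.9],"twist": 0}])

```text
time: 19.7
ee_pos: [0.3994, -0.3209, 0.1441]
eef_rot: [0.705, 0.075, -0.072, -0.702]
ft_force: [-3.3, -0.3, 15.9]
width: 0.0239
```

```bash
python3 log.py
```

```text
t19.70 th 1.936 r 44.6 ax -0.2 | F tang 8.06 rad 6.62 ax 12.42 w 0.0239
```

Request:
jog_arm(commands=[{"translation": [-0.5,1.0,-0.9],"twist": 0},{"translation": [-0.5,1.0,-0.9],"twist": 0},{"translation": [-0.5,1.0,-0.9],"twist": 0},{"translation": [-0.4,1.0,-0.9],"twist": 0},{"translation": [-0.4,1.0,-0.9],"twist": 0},{"translation": [-0.3,1.1,-1.0],"twist": 0},{"translation": [-0.3,1.1,-1.0],"twist": 0},{"translation": [-0.2,1.1,-1.0],"twist": 0}])

```text
time: 20.5
ee_pos: [0.3947, -0.3119, 0.1358]
eef_rot: [0.704, 0.074, -0.073, -0.703]
ft_force: [-9.6, 4.6, 17.2]
width: 0.0242
```

```bash
python3 log.py
```

```text
t20.50 th 1.640 r 44.5 ax -0.2 | F tang 5.48 rad 8.79 ax 17.33 w 0.0242
```

```bash
python3 - <<'E'
from h import *
np.set_printoptions(precision=3,suppress=True)
s=read_state();print(s["ft_force"],s["torque"],s["joint_positions"],s["joint_torque"])
c=camera("side");cv2.imwrite(f"pics/side4.png",cv2.resize(c["img"][80:320,200:440,::-1],(600,600)))
s=read_state();print(s["ft_force"],s["torque"])
c=camera("top");cv2.imwrite(f"pics/top4.png",cv2.resize(c["img"][100:340,200:440,::-1],(600,600)))
s=read_state();print(s["time"],s["ee_pos"],s["ft_force"],s["torque"])
E
```

```text
[-9.564  4.63  17.168] [ 0.801  2.221 -0.103] [ 0.039  0.135  0.584  1.918 -0.082  1.11   0.863] [ -1.281 -31.353   1.369 -34.061  -0.786  -3.374   0.158]
[-9.314  4.564 16.785] [ 0.749  2.018 -0.191]
20.6 [ 0.395 -0.312  0.136] [-9.298  4.326 15.394] [ 0.864  2.049 -0.073]
```

View pics/side4.png

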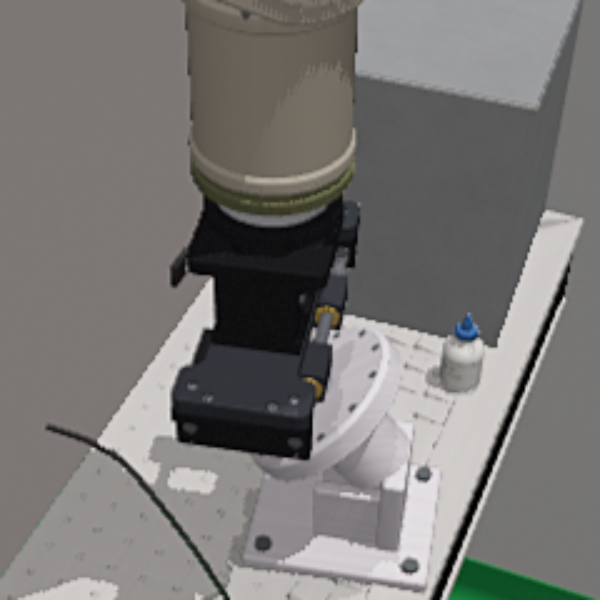

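View pics/top4.png

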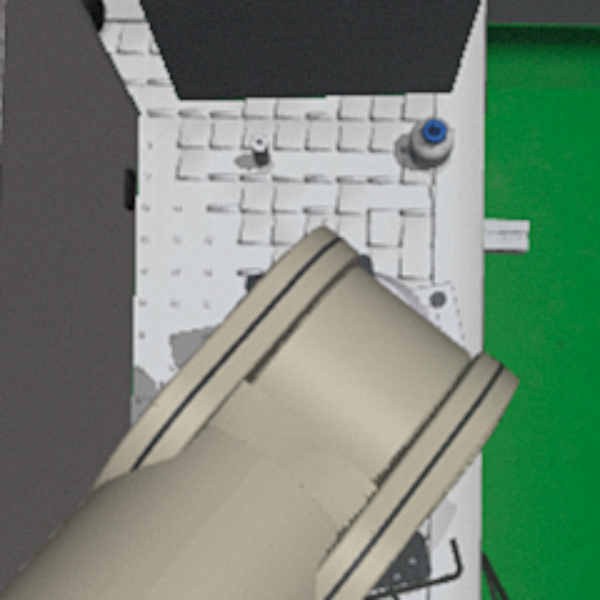

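Request:
jog_arm(commands=[{"translation": [-0.4,1.1,-0.8],"twist": 0},{"translation": [-0.4,1.1,-0.8],"twist": 0},{"translation": [-0.3,1.1,-0.8],"twist": 0},{"translation": [-0.3,1.2,-0.8],"twist": 0}])

```text
time: 21.0
ee_pos: [0.3936, -0.3077, 0.1322]
eef_rot: [0.704, 0.074, -0.073, -0.702]
ft_force: [-3.4, 0.6, 9.3]
width: 0.0239
```

```bash
sed -i 's/    open("log/    print("   trq",s["torque"],"F",F)\n    open("log/' log.py; python3 log.py
```

```text
t21.00 th 1.515 r 44.6 ax -0.1 | F tang 5.19 rad 2.95 ax 7.90 w 0.0239
   trq [-0.07  1.03 -0.09] F [-3.43  0.55  9.27]
```

Request:
jog_arm(commands=[{"translation": [-0.2,1.2,-0.8],"twist": 0},{"translation": [-0.2,1.2,-0.8],"twist": 0},{"translation": [-0.1,1.2,-0.8],"twist": 0},{"translation": [-0.1,1.2,-0.8],"twist": 0}])

```text
time: 21.4
ee_pos: [0.3934, -0.303, 0.1285]
eef_rot: [0.705, 0.074, -0.073, -0.702]
ft_force: [-0.6, -5.4, 1.6]
width: 0.0242
```

```bash
python3 log.py
```

```text
t21.40 th 1.381 r 44.7 ax 0.0 | F tang 5.14 rad 0.70 ax -2.10 w 0.0242
   trq [-1.09  0.15 -0.05] F [-0.56 -5.35  1.56]
```

Request:
jog_arm(commands=[{"translation": [0.1,1.1,-0.9],"twist": 0},{"translation": [0.2,1.1,-0.9],"twist": 0},{"translation": [0.2,1.1,-0.9],"twist": 0},{"translation": [0.3,1.1,-0.9],"twist": 0},{"translation": [0.3,1.1,-0.9],"twist": 0},{"translation": [0.4,1.1,-0.9],"twist": 0},{"translation": [0.4,1.2,-0.8],"twist": 0},{"translation": [0.5,1.2,-0.8],"twist": 0}])

```text
time: 22.2
ee_pos: [0.3957, -0.2924, 0.1203]
eef_rot: [0.704, 0.074, -0.074, -0.703]
ft_force: [1.3, -6.0, -2.1]
width: 0.024
```

```bash
python3 log.py
```

```text
t22.20 th 1.076 r 44.8 ax 0.1 | F tang 2.94 rad -1.65 ax -5.60 w 0.0240
   trq [-1.49 -0.27 -0.03] F [ 1.34 -6.04 -2.11]
```

Request:
jog_arm(commands=[{"translation": [0.5,1.1,-0.8],"twist": 0},{"translation": [0.6,1.1,-0.8],"twist": 0},{"translation": [0.6,1.1,-0.8],"twist": 0},{"translation": [0.7,1.1,-0.8],"twist": 0},{"translation": [0.7,1.1,-0.8],"twist": 0},{"translation": [0.7,1.0,-0.7],"twist": 0},{"translation": [0.8,1.0,-0.7],"twist": 0},{"translation": [0.8,1.0,-0.7],"twist": 0}])

```text
time: 23.0
ee_pos: [0.401, -0.2838, 0.1141]
eef_rot: [0.704, 0.074, -0.074, -0.703]
ft_force: [1.1, -6.0, -1.5]
width: 0.024
```

```bash
python3 log.py
```

```text
t23.00 th 0.811 r 44.8 ax 0.1 | F tang 2.82 rad -2.40 ax -5.13 w 0.0240
   trq [-1.35 -0.12 -0.07] F [ 1.08 -6.04 -1.54]
```

Request:
jog_arm(commands=[{"translation": [0.9,1.0,-0.7],"twist": 0},{"translation": [0.9,1.0,-0.7],"twist": 0},{"translation": [0.9,0.9,-0.6],"twist": 0},{"translation": [1.0,0.9,-0.6],"twist": 0},{"translation": [1.0,0.9,-0.6],"twist": 0},{"translation": [1.0,0.9,-0.5],"twist": 0},{"translation": [1.0,0.9,-0.5],"twist": 0},{"translation": [1.1,0.9,-0.5],"twist": 0}])

```text
time: 23.8
ee_pos: [0.4086, -0.2763, 0.1093]
eef_rot: [0.704, 0.074, -0.074, -0.703]
ft_force: [1.0, -6.0, -2.5]
width: 0.0239
```

```bash
python3 log.py
```

```text
t23.80 th 0.548 r 44.9 ax 0.1 | F tang 1.81 rad -2.48 ax -5.85 w 0.0239
   trq [-1.41 -0.15  0.  ] F [ 1.03 -6.03 -2.5 ]
```

Request:
jog_arm(commands=[{"translation": [1.1,0.8,-0.5],"twist": 0},{"translation": [1.2,0.8,-0.4],"twist": 0},{"translation": [1.2,0.7,-0.4],"twist": 0},{"translation": [1.2,0.7,-0.4],"twist": 0},{"translation": [1.2,0.7,-0.4],"twist": 0},{"translation": [1.3,0.7,-0.3],"twist": 0},{"translation": [1.3,0.7,-0.3],"twist": 0},{"translation": [1.3,0.6,-0.3],"twist": 0}])

```text
time: 24.6
ee_pos: [0.4182, -0.2706, 0.1062]
eef_rot: [0.704, 0.074, -0.074, -0.703]
ft_force: [0.4, -5.4, -1.7]
width: 0.024
```

```bash
python3 log.py
```

```text
t24.60 th 0.290 r 45.0 ax 0.1 | F tang 1.54 rad -2.67 ax -4.72 w 0.0240
   trq [-1.25  0.01 -0.03] F [ 0.41 -5.37 -1.67]
```

Now fit what is logged.

```bash
cat > fit.py <<'E'
from log import *
D=np.array([json.loads(x) for x in open("log.txt")])
d=D[:,1:4]-C0;th=np.unwrap(np.arctan2(d@e,d@l));F=D[:,4:7]
t=-np.outer(np.sin(th),l)+np.outer(np.cos(th),e);ft=(F*t).sum(1)
rr=np.outer(np.cos(th),l)+np.outer(np.sin(th),e);fr=(F*rr).sum(1)
for nm,A in(("basic",np.c_[np.ones(len(th)),np.sin(th),np.cos(th)]),("abs load",np.c_[np.ones(len(th)),np.sin(th),np.cos(th),np.abs(fr)])):
  for sl in (slice(None),slice(3,None),slice(0,None,2),slice(1,None,2)):
    x,res,_,_=np.linalg.lstsq(A[sl],ft[sl],rcond=None);r=ft-A@x
    # on tool F = fric + S sin(th+phi), rising slug while th decreasing: gravity torque on rotor = -M sin(th+phi)
    # rotor eq: -Ftool + gravity + friction=0 -> Ftool = friction - M sin(th+phi), friction + (moving negative)
    phi=np.arctan2(-x[2],-x[1]);print(nm,"fric %.2f amp %.2f phi %.3f -> th_final %.3f resid %.2f"%(x[0],np.hypot(x[1],x[2]),phi,-phi,r[sl].std()))
print(np.c_[th,ft,r])
E
sed -i 's/^log()/if __name__=="__main__": log()/' log.py; python3 fit.py
```

```text
basic fric 6.77 amp 4.94 phi 1.335 -> th_final -1.335 resid 0.53
basic fric 6.60 amp 5.14 phi 1.381 -> th_final -1.381 resid 0.47
basic fric 7.00 amp 5.04 phi 1.289 -> th_final -1.289 resid 0.41
basic fric 6.52 amp 4.90 phi 1.387 -> th_final -1.387 resid 0.46
abs load fric 6.45 amp 4.95 phi 1.337 -> th_final -1.337 resid 0.49
abs load fric 6.55 amp 5.13 phi 1.378 -> th_final -1.378 resid 0.47
abs load fric 6.84 amp 5.04 phi 1.290 -> th_final -1.290 resid 0.40
abs load fric 5.93 amp 4.93 phi 1.389 -> th_final -1.389 resid 0.36
[[-0.47  3.41  0.63]
 [-0.74  4.38  0.35]
 [-1.01  6.12  0.81]
 [-1.27  5.37 -0.75]
 [-1.54  8.04  0.83]
 [-1.8   8.77  0.45]
 [-2.06 10.08  0.86]
 [-2.31  9.87 -0.1 ]
 [-2.57 11.82  1.02]
 [-2.82 11.71  0.39]
 [-3.08 11.84  0.2 ]
 [-3.32 10.83 -0.53]
 [-3.57 11.63  0.68]
 [-3.82  9.81  0.11]
 [-4.07  8.24 -0.07]
 [-4.35  8.06  0.19]
 [-4.64  5.48 -1.28]
 [-4.77  5.19 -0.04]
 [-4.9   5.14  0.89]
 [-5.21  2.94 -0.17]
 [-5.47  2.82  0.5 ]
 [-5.74  1.81  0.09]
 [-5.99  1.54  0.1 ]]
```

Request:
jog_arm(commands=[{"translation": [1.3,0.5,-0.3],"twist": 0},{"translation": [1.4,0.5,-0.3],"twist": 0},{"translation": [1.4,0.4,-0.2],"twist": 0},{"translation": [1.4,0.4,-0.2],"twist": 0},{"translation": [1.4,0.4,-0.2],"twist": 0},{"translation": [1.4,0.4,-0.1],"twist": 0},{"translation": [1.4,0.4,-0.1],"twist": 0},{"translation": [1.4,0.3,-0.1],"twist": 0}])

```text
time: 25.4
ee_pos: [0.4295, -0.2667, 0.1049]
eef_rot: [-0.703, -0.074, 0.074, 0.703]
ft_force: [-0.2, -3.6, 2.2]
width: 0.0241
```

```bash
python3 log.py
```

```text
t25.40 th 0.020 r 45.1 ax 0.1 | F tang 1.04 rad -4.05 ax -0.58 w 0.0241
   trq [-1.03  0.33 -0.05] F [-0.21 -3.61  2.18]
```

Request:
jog_arm(commands=[{"translation": [1.4,0.3,0.0],"twist": 0},{"translation": [1.4,0.3,0.0],"twist": 0},{"translation": [1.5,0.2,0.1],"twist": 0},{"translation": [1.5,0.2,0.1],"twist": 0},{"translation": [1.5,0.1,0.1],"twist": 0},{"translation": [1.5,0.1,0.2],"twist": 0},{"translation": [1.4,0.1,0.2],"twist": 0},{"translation": [1.4,0.0,0.2],"twist": 0}])

```text
time: 26.2
ee_pos: [0.441, -0.2651, 0.1057]
eef_rot: [-0.703, -0.074, 0.074, 0.703]
ft_force: [-1.9, -2.9, 2.9]
width: 0.0242
```

```bash
python3 log.py
```

```text
t26.20 th -0.237 r 45.2 ax 0.1 | F tang 1.50 rad -4.26 ax 0.65 w 0.0242
   trq [-0.57  0.68 -0.1 ] F [-1.89 -2.93  2.94]
```

Request:
jog_arm(commands=[{"translation": [1.5,0.0,0.3],"twist": 0},{"translation": [1.4,0.0,0.3],"twist": 0},{"translation": [1.4,-0.1,0.3],"twist": 0},{"translation": [1.4,-0.1,0.3],"twist": 0},{"translation": [1.4,-0.1,0.4],"twist": 0},{"translation": [1.4,-0.2,0.4],"twist": 0},{"translation": [1.4,-0.2,0.4],"twist": 0},{"translation": [1.4,-0.2,0.4],"twist": 0}])

```text
time: 27.0
ee_pos: [0.4523, -0.266, 0.1084]
eef_rot: [-0.703, -0.074, 0.074, 0.703]
ft_force: [-2.9, -0.0, -1.0]
width: 0.024
```

```bash
python3 log.py
```

```text
t27.00 th -0.497 r 45.2 ax 0.1 | F tang 3.05 rad -0.44 ax -0.38 w 0.0240
   trq [-0.02  0.75 -0.1 ] F [-2.95 -0.04 -0.98]
```

Request:
jog_arm(commands=[{"translation": [1.3,-0.3,0.5],"twist": 0},{"translation": [1.3,-0.4,0.5],"twist": 0},{"translation": [1.3,-0.4,0.5],"twist": 0},{"translation": [1.3,-0.4,0.6],"twist": 0},{"translation": [1.3,-0.4,0.6],"twist": 0},{"translation": [1.3,-0.4,0.6],"twist": 0},{"translation": [1.3,-0.5,0.6],"twist": 0},{"translation": [1.2,-0.5,0.6],"twist": 0}])

```text
time: 27.8
ee_pos: [0.4629, -0.2693, 0.113]
eef_rot: [-0.703, -0.074, 0.074, 0.703]
ft_force: [0.2, 3.0, -7.8]
width: 0.024
```

```bash
python3 log.py
```

```text
t27.80 th -0.763 r 45.1 ax 0.1 | F tang 4.47 rad 5.83 ax -4.11 w 0.0240
   trq [ 0.64  0.13 -0.03] F [ 0.16  3.04 -7.85]
```

Request:
jog_arm(commands=[{"translation": [1.2,-0.6,0.7],"twist": 0},{"translation": [1.1,-0.6,0.7],"twist": 0},{"translation": [1.1,-0.7,0.7],"twist": 0},{"translation": [1.1,-0.7,0.7],"twist": 0},{"translation": [1.1,-0.7,0.8],"twist": 0},{"translation": [1.0,-0.7,0.8],"twist": 0},{"translation": [1.0,-0.7,0.8],"twist": 0},{"translation": [1.0,-0.7,0.7],"twist": 0}])

```text
time: 28.6
ee_pos: [0.4717, -0.2747, 0.119]
eef_rot: [-0.703, -0.074, 0.074, 0.703]
ft_force: [1.5, 4.3, -8.1]
width: 0.0245
```

```bash
python3 log.py; python3 fit.py | head -4
```

```text
t28.60 th -1.029 r 45.1 ax 0.1 | F tang 5.83 rad 6.25 ax -3.64 w 0.0245
   trq [ 0.96 -0.3  -0.02] F [ 1.48  4.34 -8.08]
basic fric 6.74 amp 5.04 phi 1.330 -> th_final -1.330 resid 0.54
basic fric 6.66 amp 5.12 phi 1.356 -> th_final -1.356 resid 0.51
basic fric 6.93 amp 5.17 phi 1.300 -> th_final -1.300 resid 0.47
basic fric 6.56 amp 4.92 phi 1.358 -> th_final -1.358 resid 0.52
```

Request:
jog_arm(commands=[{"translation": [1.0,-0.8,0.8],"twist": 0},{"translation": [0.9,-0.8,0.8],"twist": 0},{"translation": [0.9,-0.8,0.8],"twist": 0},{"translation": [0.8,-0.9,0.9],"twist": 0},{"translation": [0.8,-0.9,0.9],"twist": 0},{"translation": [0.8,-0.9,0.9],"twist": 0},{"translation": [0.7,-0.9,0.9],"twist": 0},{"translation": [0.6,-0.9,0.9],"twist": 0},{"translation": [0.5,-0.9,0.8],"twist": 0},{"translation": [0.3,-0.5,0.5],"twist": 0},{"translation": [0,0,0],"twist": 0},{"translation": [0,0,0],"twist": 0},{"translation": [0,0,0],"twist": 0},{"translation": [0,0,0],"twist": 0},{"translation": [0,0,0],"twist": 0}])

```text
time: 30.1
ee_pos: [0.479, -0.2833, 0.1274]
eef_rot: [0.703, 0.075, -0.074, -0.703]
ft_force: [3.2, 4.3, -6.4]
width: 0.0241
```

```bash
python3 log.py; python3 - <<'E'
from h import *
c=camera("side");cv2.imwrite("pics/side5.png",cv2.resize(c["img"][80:320,200:440,::-1],(600,600)))
c=camera("top");cv2.imwrite("pics/top5.png",c["img"][:,:,::-1])
E
python3 log.py
```

```text
t30.10 th -1.341 r 45.2 ax 0.1 | F tang 5.72 rad 5.42 ax -2.65 w 0.0241
   trq [ 0.85 -0.56 -0.06] F [ 3.16  4.25 -6.41]
t30.20 th -1.341 r 45.2 ax 0.1 | F tang 5.74 rad 5.87 ax -4.64 w 0.0241
   trq [ 0.83 -0.57 -0.06] F [ 3.83  3.17 -8.02]
```

View pics/side5.png

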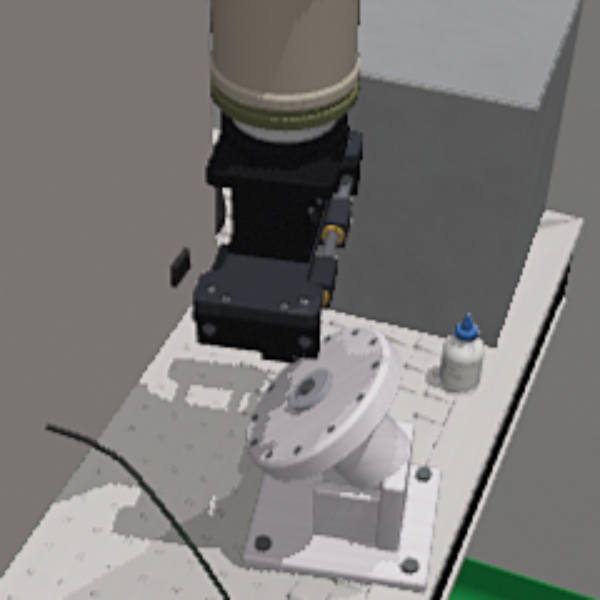

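View pics/top5.png

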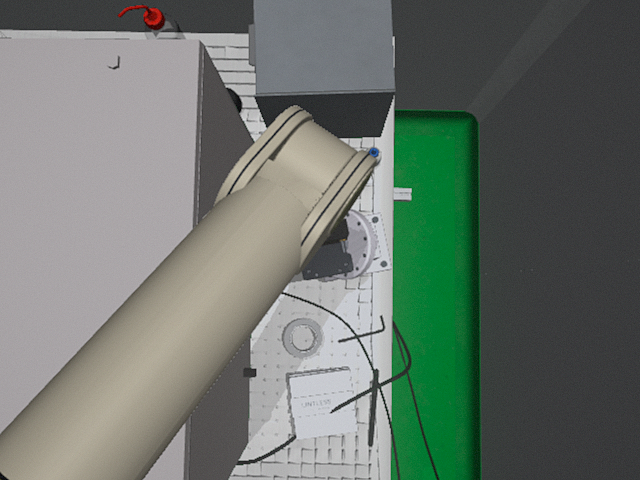

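```bash
python3 -c "
from bench import *
print(close_job())"
```

```text
the job is handed in; nothing more can be done
None
```

I cranked the knob one way through about 7.4 rad, from about −0.24 to −7.62 on the rotor joint. I stopped where the force fit puts the heavy side lowest and handed the job in with the rotor held there. No verdict was reported.

- **Force fit:** friction came out at 6.7 N at the knob (0.30 N m), against 6.7 N expected. The slug's pull was 5.0 N (expected 3.5 to 5.5 N). That puts the heavy side lowest at rotor angle −1.33, and fits on subsets of the readings agreed to about ±0.03 rad. Typical misfit was 0.5 N.
- **Final hold:** the knob measured −1.34 at 30.2 s, with the same reading 0.1 s apart. The fingers were 24 mm apart on the knob with a 40 N grip command. The tool stayed on the 45 mm circle within 0.5 mm, so I saw no sign of the grip slipping.
- **One disagreement:** around angle −4.6 my path ran slightly off the circle, and up to 17 N of sideways force built up along the spindle. Correcting the path cleared it. The one reading most affected was 1.3 N off the fit.
- **Small things round the stand:** in the last pictures the tape roll, hex key and dropper bottle are where they were. The optics post was hidden behind the arm, so I could not check it at the end. It was upright and in place in the picture at 20.6 s.

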